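Hang the spray-can rack and restock it

ROBOT

A 6-joint arm with a two-finger parallel gripper is mounted at the origin on the work surface. World frame = base frame: x ahead of the robot, y to its left, z up, the work surface at z = 0. Lengths are in m, angles in rad, forces in N, time in s.
With the tool pointing down it reaches from about 0.225 to 0.875 m from the base axis. Payload 3.4 kg.
Tool frame: the origin (TCP) lies midway between the tips of the shut fingers; the grasp point (between the pads) lies 19 mm behind it (manip.grip_point_offset is the distance from the TCP to the grasp point, in m); x points along the fingers, y is the direction in which the jaws open and shut, and the axes are right-handed (so a half turn about x gives the same grasp; the last joint's range is limited). The gripper opens to 85 mm and grips with 20 to 120 N. Pads are 22 mm wide; open, the fingers measure 114 mm over their backs; the gripper's body (76 mm by 85 mm) begins 54 mm behind the grasp point. The pads swing forward as they close: fully open they stand 13 mm farther back than shut.
Start: joints at [0.988, 0.276, 1.505, -0, 1.361, -0.121], TCP at [0.256, 0.515, 0.231] pointing down, gripper open.
Joint ranges: [-2.89, 2.89], [-0.75, 2.08], [0.22, 2.7], [-1.18, 4.32], [0.11, 2.71], [-2.7, 2.7]. Speed limits (rad/s): [2.57, 2.57, 3.14, 3.14, 3.14, 3.14].

INTERFACE

Orientations are given as a unit quaternion [w, x, y, z].
In Python, from rig import manip gives the robot as it stands.
- The arm moves only by the shell command python3 -m crank 'ROWS' [FORCE]. ROWS is a JSON object of lists of equal length, an entry for each row: "grip": the opening, from 0 (shut) to 1 (fully open); "slide": the shift along the world's x, y, z in cm, a list of three; "roll": the turn about the world's z in degrees. In form: {"grip": [grip, ...], "slide": [[dx, dy, dz], ...], "roll": [roll, ...]}. A call has 1 to 20 rows; each row is the pose to reach, as a shift and turn from the pose commanded when the call began; what a row does not reach only later rows make up. A row lasts 1/10 s, in which the tool goes at most 50 mm and 8.59 degrees, less where a joint would pass 70% of its speed; a pose out of reach is approached as far as the arm can. A call with a gripper value outside its range is refused whole. The fingers move at their own pace and stop on an object; FORCE is the grip in N (left out, the last holds). Time passes only in rows, so rows that repeat a pose let the fingers close. It gives the time, the measured TCP pose, the force and the opening at its end, in the units of the state.
- manip.get_state(): the state, without advancing time (a new reading comes with each control period).
- manip.get_image(name): name is "scene" or "side" or "wrist"; returns a dict with "frame" (400x640x3 uint8, red, green, blue), "K" (3x3 intrinsics, pixels), "R" (3x3) and "t" (3): a world point X has camera coordinates R X + t. Camera axes: x right, y down, z forward; pixel columns grow to the right and rows downward; lengths in m; the calibration is good to about 2 mm. The wrist camera is an equidistant fisheye: a pixel r from the principal point sees the ray r / f radians off the axis. A picture is of the moment at which its call begins. There is no depth.
- manip.sign_off(): hands the job in, once; it reports no verdict.
The state is a dict: "clock": time; "qpos": joint angles; "qd": joint speeds; "effort": joint torques, N m; "position": TCP position; "ee_rot": TCP orientation; "contact_force": force on the tool from outside, world axes, zero at the start; "moment": the same for the moment, N m; "width": finger opening in m.
Only numpy, scipy, OpenCV 4.12 (cv2) and the standard library are available. Lean on these libraries where they do the work, as an engineer would, in place of code of your own. Each camera call takes 0.05 s, during which the arm holds its last target. There are 200 camera calls.

TASK

Hang the blue spray-can rack on the bench stand with both of its steel bails down on the two red hooks, and make sure both are resting on their hooks before you let go of it. Then lift the yellow can with the red cap out of the divided carton and set it down upright on the floor of the hung rack without dropping it, leaving the rack on both hooks. Leave the other two cans standing in their cells, and do not push the screwdriver or the tape roll about.

Things in the scene. Friction and masses are not known exactly. Their poses are not given: they have to be found in the camera images.
- rack: Blue steel spray-can rack standing loose: trough 250 mm long (y), 64 deep (x), 85 high to the rim, 0.5 kg, 3 mm sheet, same after a half turn. Origin: centre of underside, z up. Open at the top over the middle 158 mm (inner depth 58); a 46 mm plate at rim height covers each end and carries a bail. Grip it from above across its depth at the middle, fingers about 30 mm down outside the walls.
- ring_a (a point): Rack: middle of the underside of the top bar of the bail at its +y end, 102 mm from the middle, 125.5 mm above the rack's underside. Each bail is an upright arch of 5 mm rod in the rack's y-z plane, opening 37 mm wide, 40 high above the rim, top flat over 24 mm; a hook passes through it along the rack's x. Hung, this point lies on top of the hook.
- ring_b (a point): The same point on the other bail, at the rack's -y end (102 mm from the middle).
- rack_floor (a point): Point on the rack: centre of the trough's inner floor, 3 mm above the rack's underside. Axes as the rack's.
- stand: Fixed bench stand of 20 mm aluminium profile with two red hooks pointing to its -x, roughly towards the robot. Origin: on the table, midway below the hook seats. Uprights 207 mm high at y = -102 and +102 mm, front at x = +54 (hook plates at +50). Nothing joins them above 85 mm: room for a finger behind the hung rack. Feet 22 mm high below each hook, x = -50 to +160.
- hook_l (a point): Hook seat at the stand's +y side: top of the level red prong (7 mm rod), 170 mm above the table. Axes as the stand's. The prong runs from the upright (x = +50 mm) to x = -18, where its tip turns up 16 mm above the prong's top. A bail put over the tip from -x and lowered rests between x = -15 and +15. Hung, the rack's underside is 44.5 mm above the table.
- hook_r (a point): The same seat on the hook at the stand's -y side.
- carton: Fixed carton 196 x 196 mm, 140 high, walls and floor 4 mm, open on top, split into 2 x 2 cells of 92 mm by crossed dividers as high as the walls. Origin: centre of its underside; cells centred at x, y = -48 or +48 mm. Three cells hold one can each, near the cell's middle. To go down beside a cap inside a cell, open the gripper only a little wider than the cap.
- can: Yellow spray can with a black band and a red cap, the one to move, about 0.16 kg. Origin: centre of its underside, z up. Body 47 mm diameter, 125 mm high; cap 34 mm diameter, from 124 to 160 mm height, so the cap stands 24 mm above the carton's walls. It stands upright in one of the cells.
- can_white: White can with blue band and cap, same size, standing in another cell. Bystander. Origin: centre of its underside.
- can_grey: Grey can with green band and cap, same size, standing in another cell. Bystander. Origin: centre of its underside.
- screwdriver: Loose screwdriver with a red handle, about 200 mm long, lying on the mat near the robot. Bystander.
- tape: Loose yellow tape roll, 84 mm diameter, 24 mm high, lying on the table near the robot. Bystander. Origin: centre of its underside.

How it is judged:
On the way, in this order (a step that is already met when the one before it is completed fails the run):
1. both bails are down on the two hooks (each within 6 mm of its hook's top) while the gripper still holds the rack, at rest, with the yellow can still in the carton (((horizontal distance between ring_a and hook_l below 0.025 m and z of ring_a in the frame of hook_l between -0.006 and 0.006 m and horizontal distance between ring_b and hook_r below 0.025 m and z of ring_b in the frame of hook_r between -0.006 and 0.006 m) or (horizontal distance between ring_a and hook_r below 0.025 m and z of ring_a in the frame of hook_r between -0.006 and 0.006 m and horizontal distance between ring_b and hook_l below 0.025 m and z of ring_b in the frame of hook_l between -0.006 and 0.006 m)) and contact force between the fingers and rack above 0.5 N and linear speed of rack below 0.03 m/s and distance of can from where it was at the start of the episode below 0.03 m), for 0.2 s.
2. the rack is let go and hangs on both hooks, still empty (((horizontal distance between ring_a and hook_l below 0.025 m and z of ring_a in the frame of hook_l between -0.006 and 0.006 m and horizontal distance between ring_b and hook_r below 0.025 m and z of ring_b in the frame of hook_r between -0.006 and 0.006 m) or (horizontal distance between ring_a and hook_r below 0.025 m and z of ring_a in the frame of hook_r between -0.006 and 0.006 m and horizontal distance between ring_b and hook_l below 0.025 m and z of ring_b in the frame of hook_l between -0.006 and 0.006 m)) and contact force between the fingers and rack below 0.1 N and distance of can from where it was at the start of the episode below 0.03 m), for 0.3 s.
3. the yellow can is set down in the hung rack's trough, its bottom within 15 mm of the floor, while the gripper still holds it (((horizontal distance between ring_a and hook_l below 0.025 m and z of ring_a in the frame of hook_l between -0.006 and 0.006 m and horizontal distance between ring_b and hook_r below 0.025 m and z of ring_b in the frame of hook_r between -0.006 and 0.006 m) or (horizontal distance between ring_a and hook_r below 0.025 m and z of ring_a in the frame of hook_r between -0.006 and 0.006 m and horizontal distance between ring_b and hook_l below 0.025 m and z of ring_b in the frame of hook_l between -0.006 and 0.006 m)) and x of can in the frame of rack_floor between -0.02 and 0.02 m and y of can in the frame of rack_floor between -0.08 and 0.08 m and z of can in the frame of rack_floor between -0.01 and 0.015 m and contact force between the fingers and can above 0.3 N), for 0.1 s.
At the end, for the whole second after the job is handed in: Rack at rest on both hooks: each bail within 25 mm sideways and 6 mm in height of its hook seat, tilt under 7 degrees. Yellow can at rest in the trough, bottom within 8 mm of its floor, tilt under 10 degrees. Other cans upright in their cells, they, screwdriver and tape within 30 mm of their start (((horizontal distance between ring_a and hook_l below 0.025 m and z of ring_a in the frame of hook_l between -0.006 and 0.006 m and horizontal distance between ring_b and hook_r below 0.025 m and z of ring_b in the frame of hook_r between -0.006 and 0.006 m) or (horizontal distance between ring_a and hook_r below 0.025 m and z of ring_a in the frame of hook_r between -0.006 and 0.006 m and horizontal distance between ring_b and hook_l below 0.025 m and z of ring_b in the frame of hook_l between -0.006 and 0.006 m)) and angle between rack's own z axis and vertical below 0.12 rad and linear speed of each of rack, can below 0.03 m/s and x of can in the frame of rack_floor between -0.02 and 0.02 m and y of can in the frame of rack_floor between -0.08 and 0.08 m and z of can in the frame of rack_floor between -0.006 and 0.008 m and angle between can's own z axis and vertical below 0.17 rad and angle between each of can_white, can_grey's own z axis and vertical below 0.2 rad and distance of each of can_white, can_grey, screwdriver, tape from where it was at the start of the episode below 0.03 m); the robot touches nothing.
It fails at once if the white can is lifted, tipped or moved more than 30 mm (distance of can_white from where it was at the start of the episode above 0.03 m or angle between can_white's own z axis and vertical above 0.35 rad).
It fails at once if the grey can is lifted, tipped or moved more than 30 mm (distance of can_grey from where it was at the start of the episode above 0.03 m or angle between can_grey's own z axis and vertical above 0.35 rad).
It fails at once if the screwdriver is pushed more than 30 mm (distance of screwdriver from where it was at the start of the episode above 0.03 m).
It fails at once if the tape roll is pushed more than 30 mm (distance of tape from where it was at the start of the episode above 0.03 m).
It also fails if it takes over 72 s, if anything falls off the work surface, if the arm or the gripper's body presses on something with over 40 N, if the wrist force passes 120 N, or if a joint passes its speed limit or range.

## Working session

There is one attempt and no reset: what is moved stays moved. The work goes in short steps, Python scripts to look and compute and a shell command to move; the robot and the scene stay as the last step left them, time stands still between calls to the robot, and variables do not carry over. Pictures are saved under pics/ and viewed, on a budget of 10 in all, crops included, one or two more only if the job needs it, and the job is handed in when it is done.

```bash
mkdir -p pics; cat > h.py <<'E'
import numpy as np, cv2
from rig import manip
def shot(n,f=None):
    d=manip.get_image(n)
    if f: cv2.imwrite('pics/'+f,cv2.cvtColor(d['frame'],cv2.COLOR_RGB2BGR)); np.savez('pics/'+f+'.npz',**{k:np.array(d[k]) for k in('frame','K','R','t')})
    return d
def ray(d,u,v):
    K,R,t=map(np.array,(d['K'],d['R'],d['t']))
    c=-R.T@t; r=R.T@np.linalg.inv(K)@np.array([u,v,1.]); return c,r/np.linalg.norm(r)
def onz(d,u,v,z):
    c,r=ray(d,u,v); return c+r*(z-c[2])/r[2]
def proj(d,X):
    p=np.array(d['K'])@(np.array(d['R'])@np.array(X)+np.array(d['t'])); return p[:2]/p[2]
def tri(*obs):
    A=0;b=0
    for d,u,v in obs:
        c,r=ray(d,u,v); P=np.eye(3)-np.outer(r,r); A=A+P; b=b+P@c
    return np.linalg.solve(A,b)
E
python3 - <<'E'
from h import *
for n in('scene','side'):
    d=shot(n,n+'0.png'); print(n,d['K'],-np.array(d['R']).T@d['t'])
print(manip.get_state(),manip.grip_point_offset)
E
```

```text
scene [[500.47854055   0.         317.88238333]
 [  0.         500.47854055 199.07470239]
 [  0.           0.           1.        ]] [ 1.62585261 -0.26214658  1.05141115]
side [[366.23763359   0.         322.29631406]
 [  0.         366.23763359 201.40337164]
 [  0.           0.           1.        ]] [ 0.04600697 -0.37787122  0.80167198]
{'clock': 0.1, 'qpos': array([ 9.88024089e-01,  2.76528556e-01,  1.50599844e+00,  3.46951304e-05,
        1.36068720e+00, -1.20984000e-01]), 'qd': array([-0.00012256, -0.00293464, -0.00207884,  0.00104435,  0.00199091,
        0.00127762]), 'effort': array([ 7.94008247e-04, -4.17694652e+01, -2.46404636e+01, -2.35438165e-04,
        5.77889135e-03,  3.88594117e-06]), 'position': array([0.25592135, 0.51439297, 0.23053125]), 'ee_rot': array([ 0.68813203,  0.16128838,  0.68854974, -0.16235646]), 'contact_force': array([ 0.89652445, -0.65047674, -0.46431261]), 'moment': array([-0.02215551, -0.01459201,  0.00432926]), 'width': 0.08580899419474566} 0.0187
```

View pics/scene0.png

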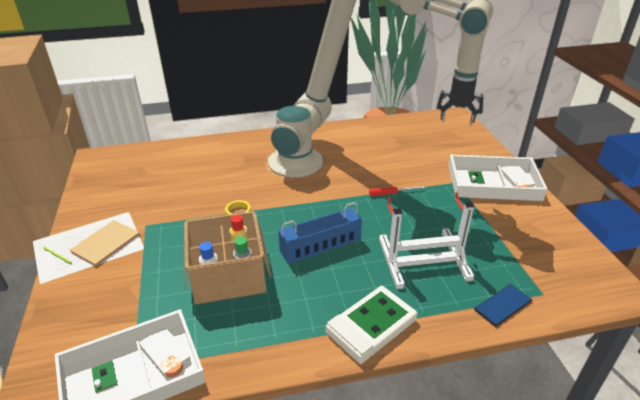

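View pics/side0.png

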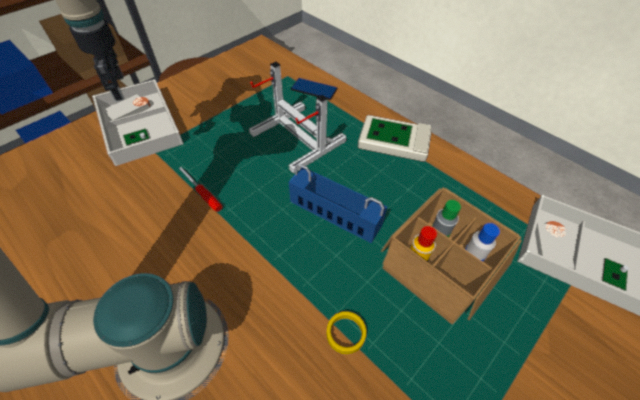

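```bash
python3 - <<'E'
from h import *
S={n:cv2.imread(f'pics/{n}0.png') for n in('scene','side')}
def crop(n,x,y):
    c=S[n][y:y+75,x:x+100] if n!='big' else 0
    c=cv2.resize(c,(400,300),interpolation=cv2.INTER_CUBIC)
    for i in range(0,100,20): cv2.putText(c,str(x+i),(i*4,10),0,.35,(255,255,255)); cv2.line(c,(i*4,12),(i*4,18),(255,255,255))
    for i in range(0,75,20): cv2.putText(c,str(y+i),(0,i*4+4),0,.35,(255,255,255))
    return c
a=np.vstack([np.hstack([crop('scene',378,190),crop('side',245,58)]),np.hstack([crop('scene',272,198),crop('side',287,162)])])
cv2.imwrite('pics/c1.png',a)
D={n:dict(np.load(f'pics/{n}0.png.npz')) for n in S}
for n in S:
    h=cv2.cvtColor(S[n],cv2.COLOR_BGR2HSV)
    for nm,lo,hi in(('red',(0,150,90),(8,255,255)),('red2',(172,150,90),(180,255,255)),('blue',(105,120,40),(125,255,255)),('green',(55,150,90),(75,255,255)),('yel',(22,180,120),(32,255,255))):
        m=cv2.inRange(h,lo,hi); k,l,st,ce=cv2.connectedComponentsWithStats(m)
        for i in range(1,k):
            if st[i,4]>25: print(n,nm,st[i],ce[i].round(1))
E
```

```text
scene red [369 187  28   9 197] [382.2 190.7]
scene red [456 193   7  16  31] [458.6 201.6]
scene red [388 198   5  15  30] [389.8 205.8]
scene red [230 215  13  16 173] [236.6 221.9]
scene blue [ 598  133   42   54 1677] [622.5 157.4]
scene blue [ 576  199   64   53 2319] [611.9 223.2]
scene blue [ 279  209   82   54 2549] [319.9 234.9]
scene blue [200 242  13  17 180] [206.2 250. ]
scene blue [ 476  285   54   39 1051] [502.9 304.1]
scene green [476 173   7   8  31] [479.1 177.6]
scene green [350 293  56  44 853] [378.5 314.1]
scene yel [  0   0  22  30 313] [ 8.7 17.5]
side red [250  77  23  11  78] [260.   82.3]
side red [296 111  22  13  50] [308.  116.6]
side red [196 185  26  27 275] [208.6 198.3]
side red [419 226  19  20 286] [427.3 235.4]
side blue [   0   41   52   73 2315] [18.3 79.2]
side blue [292  79  44  19 426] [314.1  88.1]
side blue [ 17 111  53  32 715] [ 42.3 126.3]
side blue [ 290  168   96   74 3314] [336.2 203.8]
side blue [479 223  20  21 303] [488.5 233. ]
side green [443 200  17  20 233] [451.1 209.4]
side yel [415 238  19  14  76] [422.7 247.1]
side yel [411 246  20  14  66] [421.4 254. ]
side yel [326 312  40  42 643] [345.6 332.5]
```

View pics/c1.png

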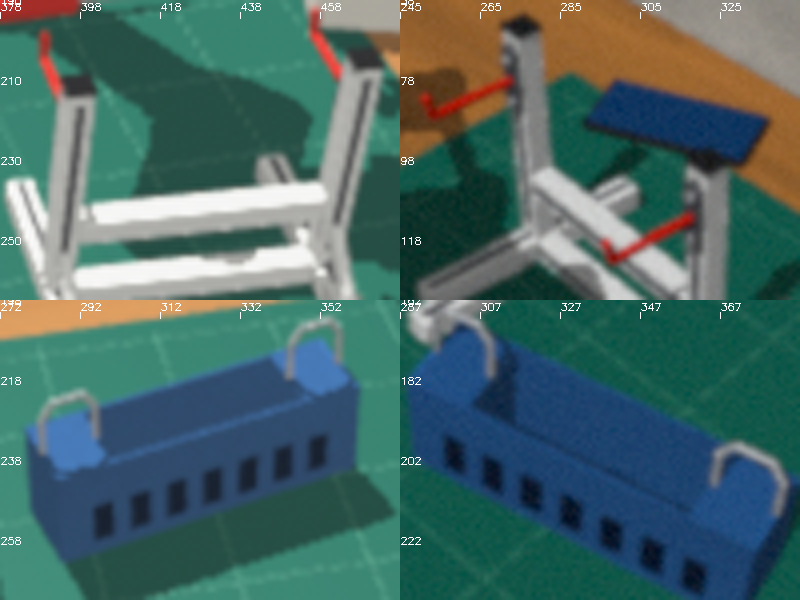

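```bash
python3 - <<'E'
from h import *
np.set_printoptions(precision=4,suppress=True)
A=dict(np.load('pics/scene0.png.npz'));B=dict(np.load('pics/side0.png.npz'))
def T(n,a,b):
    p=tri((A,*a),(B,*b)); print(n,p,'res',np.r_[proj(A,p)-a,proj(B,p)-b].round(1)); return p
T('tipL',(456.25,192.5),(251.5,81.75));T('tipR',(389.25,198.25),(296.5,118))
tl=T('topL',(469,204.5),(275.2,63.5));tr=T('topR',(397.2,211.2),(322.8,97.5))
for n,d,pts,z in(('tip A',A,((456.25,192.5),(389.25,198.25)),.186),('tip B',B,((251.5,81.75),(296.5,118)),.186),('bend B',B,((253.75,86.75),(298.75,122.5)),.1665),('root B',B,((273,78.7),(318,111.75)),.1665),('top A',A,((469,204.5),(397.2,211.2)),.207),('top B',B,((275.2,63.5),(322.8,97.5)),.207),
 ('rimA FL FR RL RR',A,((287.5,241.75),(361.5,220),(278.75,230.5),(351.5,208)),.085),('rimB  NL NR FR',B,((289.75,182.5),(376.2,224),(386.2,208.75)),.085),('bailA',A,((289.5,222),(350.75,203.5)),.129),('bailB right',B,((373.5,199),),.129)):
    P=np.array([onz(d,*p,z)[:2] for p in pts]); print(n,*P, 'dir',np.degrees(np.arctan2(*(P[0]-P[1]))) if len(P)>1 else '')
T('bailR',(289.5,222),(373.5,198.7))
T('red',(236.6,221.9),(427.3,235.4));T('blue',(206.2,250),(488.5,233))
for n,d,p in(('A',A,(236.6,221.9)),('B',B,(427.3,235.4))): print('red cap z.146',n,onz(d,*p,.146))
E
```

```text
tipL [0.5571 0.385  0.1845] res [ 0.1 -0.1  0.1  0.1]
tipR [0.541  0.1838 0.1842] res [-0.2  0.1 -0.2 -0.2]
topL [0.6434 0.3794 0.2062] res [ 0.2 -0.2  0.2  0.2]
topR [0.6288 0.1748 0.2062] res [-0.  0. -0. -0.]
tip A [0.5594 0.3834] [0.5427 0.1835] dir 4.772526252433901
tip B [0.5561 0.384 ] [0.5393 0.1813] dir 4.723990685650697
bend B [0.5616 0.3847] [0.5468 0.1817] dir 4.159986058493849
root B [0.6268 0.3761] [0.6139 0.1772] dir 3.7085209762380824
top A [0.6451 0.3778] [0.6296 0.1745] dir 4.3715496666531655
top B [0.6431 0.3798] [0.628  0.1739] dir 4.203462882926778
rimA FL FR RL RR [ 0.5505 -0.1191] [0.5026 0.1172] [ 0.4955 -0.136 ] [0.4386 0.1035] dir 168.5344249139258
rimB  NL NR FR [0.4343 0.1005] [ 0.4917 -0.1385] [ 0.544  -0.1273] dir -13.502836439969608
bailA [ 0.5165 -0.1056] [0.4708 0.0905] dir 166.88695163988908
bailB right [ 0.5147 -0.104 ] dir 
bailR [ 0.5156 -0.1045  0.1287] res [ 0.3 -0.2  0.4  0.3]
red [ 0.5062 -0.2549  0.1484] res [ 0.1 -0.   0.1  0. ]
blue [ 0.6048 -0.3441  0.1475] res [ 0. -0.  0.  0.]
red cap z.146 A [ 0.5032 -0.2551  0.146 ]
red cap z.146 B [ 0.508  -0.2543  0.146 ]
```

```bash
python3 -m crank '{"grip":[1,1,1,1,1,1,1,1,1,1,1,1,1,1,1,1],"slide":[[4,-9,0],[8,-18,0],[12,-26,0],[16,-35,0],[20,-44,0],[23.8,-52.3,0],[23.8,-52.3,-3],[23.8,-52.3,-6],[23.8,-52.3,-6],[23.8,-52.3,-6],[23.8,-52.3,-6],[23.8,-52.3,-6],[23.8,-52.3,-6],[23.8,-52.3,-6],[23.8,-52.3,-6],[23.8,-52.3,-6]],"roll":[-8,-16,-24,-32,-40,-48,-50.3,-50.3,-50.3,-50.3,-50.3,-50.3,-50.3,-50.3,-50.3,-50.3]}' 60
python3 - <<'E'
from h import *
s=manip.get_state();print(s['position'],s['qpos'],s['contact_force'])
d=shot('wrist','w1.png');print(d['K'],d['R'],-np.array(d['R']).T@d['t'])
E
```

```text
clock: 1.7
position: [0.4937, -0.007, 0.1717]
ee_rot: [0.555, 0.439, 0.555, -0.438]
contact_force: [-0.6, 0.4, 0.4]
width: 0.0854
[ 0.4937434  -0.00698582  0.17165658] [-1.55413982e-01  1.97447293e-01  1.76921671e+00  3.70177521e-04
  1.17463979e+00 -3.88392166e-01] [-0.63309507  0.41063267  0.42950762]
[[309.70691629   0.         316.96065465]
 [  0.         309.70691629 206.67415028]
 [  0.           0.           1.        ]] [[ 0.97288566  0.23128411  0.00107689]
 [ 0.21826987 -0.91966197  0.32646611]
 [ 0.0764968  -0.31737915 -0.94520829]] [0.47430765 0.0742801  0.31404088]
```

View pics/w1.png

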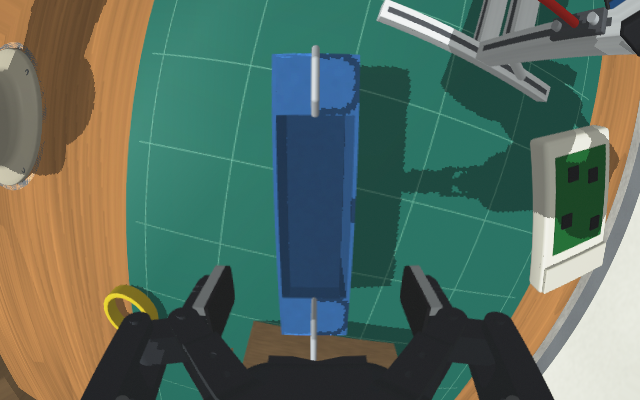

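```bash
cat >> h.py <<'E'
def fe(d,u,v,z):
    K,R,t=map(np.array,(d['K'],d['R'],d['t'])); x,y=(u-K[0,2])/K[0,0],(v-K[1,2])/K[1,1]; th=np.hypot(x,y)
    r=R.T@np.array([x/th*np.sin(th),y/th*np.sin(th),np.cos(th)]); c=-R.T@t
    return c+r*(z-c[2])/r[2]
E
python3 - <<'E'
from h import *
d=dict(np.load('pics/w1.png.npz'))
# tops: plate inner edges, left/right rim corners
for p in((317,115),(313,298),(273,56),(359,56),(282,333),(346,333),(276,116),(279,297),(358,116),(349,297)): print(p,fe(d,*p,.085).round(4))
E
```

```text
(317, 115) [0.4765 0.0662 0.085 ]
(313, 298) [ 0.5095 -0.0881  0.085 ]
(273, 56) [0.4352 0.1023 0.085 ]
(359, 56) [0.4958 0.1166 0.085 ]
(282, 333) [ 0.4898 -0.1379  0.085 ]
(346, 333) [ 0.5507 -0.1232  0.085 ]
(276, 116) [0.4473 0.0589 0.085 ]
(279, 297) [ 0.4794 -0.0946  0.085 ]
(358, 116) [0.5059 0.0728 0.085 ]
(349, 297) [ 0.5409 -0.0798  0.085 ]
```

```bash
python3 -m crank '{"grip":[1,1,1,1,1,0,0,0,0,0,0,0],"slide":[[-0.1,-0.2,-4],[-0.1,-0.2,-8],[-0.1,-0.2,-12],[-0.1,-0.2,-12],[-0.1,-0.2,-12],[-0.1,-0.2,-12],[-0.1,-0.2,-12],[-0.1,-0.2,-12],[-0.1,-0.2,-12],[-0.1,-0.2,-12],[-0.1,-0.2,-12],[-0.1,-0.2,-12]],"roll":[-0.4,-0.4,-0.4,-0.4,-0.4,-0.4,-0.4,-0.4,-0.4,-0.4,-0.4,-0.4]}' 60
```

```text
clock: 2.95
position: [0.4937, -0.0104, 0.0537]
ee_rot: [0.554, 0.441, 0.552, -0.44]
contact_force: [-2.3, -0.4, 6.5]
width: 0.0628
```

```bash
python3 -m crank '{"grip":[0,0,0,0,0,0,0,0,0,0,0,0,0,0,0,0,0,0,0,0],"slide":[[0,0,1.5],[0,0,4],[0,0,6.9],[-1,1,6.9],[-2,3,6.9],[-3,6,6.9],[-3.3,9,6.9],[-3.3,12,6.9],[-3.3,15,6.9],[-3.3,18,6.9],[-3.3,21,6.9],[-3,24,6.9],[-2,27,6.9],[-1,29,6.9],[0,29.7,6.9],[0.9,29.7,6.9],[0.9,29.7,6.9],[0.9,29.7,6.9],[0.9,29.7,6.9],[0.9,29.7,6.9]],"roll":[0,0,0,-3,-6,-9,-12,-15,-17,-17,-17,-17,-17,-17,-17,-17,-17,-17,-17,-17]}'
python3 - <<'E'
from h import *
for n in('scene','side','wrist'): shot(n,n+'2.png')
s=manip.get_state();print(s['position'],s['contact_force'],s['moment'],s['qd'].round(3))
a=cv2.imread('pics/scene2.png')[160:310,330:530];b=cv2.imread('pics/side2.png')[45:195,190:390];w=cv2.imread('pics/wrist2.png')
o=np.vstack([cv2.resize(np.hstack([a,b]),(800,300),interpolation=cv2.INTER_CUBIC),cv2.resize(w[:,80:],(420,300)) @np.eye(3,dtype=np.uint8) if 0 else cv2.copyMakeBorder(cv2.resize(w,(480,300)),0,0,0,320,cv2.BORDER_CONSTANT)])
cv2.imwrite('pics/c2.png',o)
E
```

```text
clock: 4.95
position: [0.5017, 0.286, 0.1204]
ee_rot: [-0.481, -0.518, -0.481, 0.518]
contact_force: [-0.0, 0.1, -5.1]
width: 0.0629
[0.50200261 0.28646484 0.12042956] [-0.27337488  0.35585723 -5.03380923] [0.08737965 0.0042579  0.00753016] [ 0.004  0.002 -0.003 -0.    -0.003 -0.001]
```

View pics/c2.png

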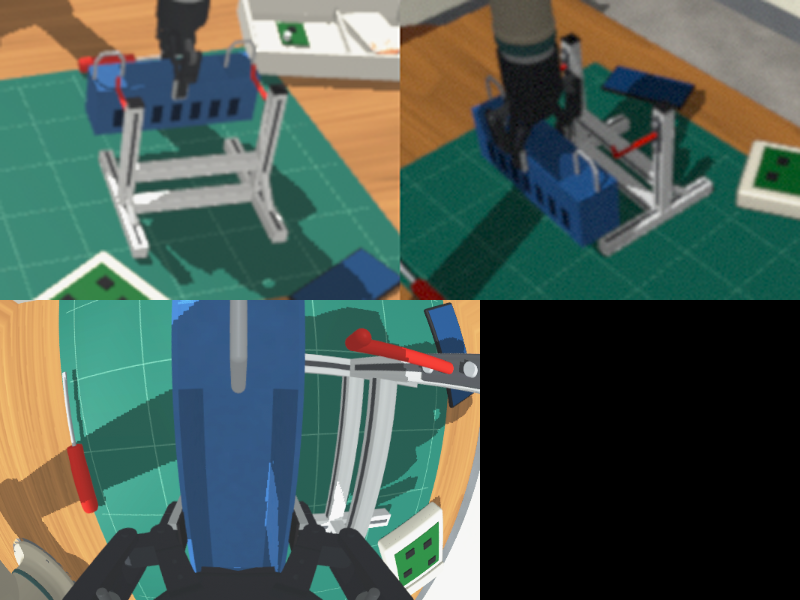

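```bash
python3 - <<'E'
from h import *
A,B,W=[dict(np.load(f'pics/{n}2.png.npz')) for n in('scene','side','wrist')]
print('bailR tri',tri((A,384,187.5),(B,280,121)))
for z in(.192,.195): print(z,'bailR',onz(A,384,187.5,z),onz(B,280,121,z),'bailL',onz(A,448.5,182.5,z))
print('tipL wrist',fe(W,480,53,.186)); print('plate edge',fe(W,317,117,.152),'rim L/R',fe(W,231,117,.152),fe(W,404,117,.152))
y=np.radians(-4.2);R=np.array([[np.cos(y),-np.sin(y)],[np.sin(y),np.cos(y)]]);o=np.array([.5715,.2815])
loc=lambda p:(R.T@(p[:2]-o)).round(4)
print(loc(onz(A,384,187.5,.195)),loc(onz(B,280,121,.195)),loc(onz(A,448.5,182.5,.195)),'tip',loc(fe(W,480,53,.186)),'plate',loc(fe(W,317,117,.152)))
s=manip.get_state();print(loc(s['position']))
E
```

```text
bailR tri [0.49395685 0.18742984 0.19392847]
0.192 bailR [0.49658524 0.18258183 0.192     ] [0.49694786 0.19648337 0.192     ] bailL [0.51482815 0.37814865 0.192     ]
0.195 bailR [0.50052724 0.18102939 0.195     ] [0.49472893 0.19365716 0.195     ] bailL [0.51870647 0.37591353 0.195     ]
tipL wrist [0.5524279  0.38307226 0.186     ]
plate edge [0.50785606 0.36494572 0.152     ] rim L/R [0.47688819 0.36803239 0.152     ] [0.53933924 0.36351986 0.152     ]
[-0.0634 -0.1054] [-0.0701 -0.0932] [-0.0596  0.0903] tip [-0.0265  0.0999] plate [-0.0696  0.0786]
[-0.0697 -0.0001]
```

```bash
python3 -m crank '{"grip":[0,0,0,0,0,0,0,0,0,0,0,0],"slide":[[0,0,0.2],[1,-0.1,0.2],[2,-0.2,0.2],[3,-0.25,0.2],[4,-0.3,0.2],[5,-0.4,0.2],[6,-0.45,0.2],[7,-0.5,0.2],[7,-0.5,0.2],[7,-0.5,0.2],[7,-0.5,0.2],[7,-0.5,0.2]],"roll":[0,0,0,0,0,0,0,0,0,0,0,0]}'
python3 - <<'E'
from h import *
for n in('scene','side','wrist'): shot(n,n+'3.png')
a=cv2.imread('pics/scene3.png')[160:310,350:550];b=cv2.imread('pics/side3.png')[45:195,190:390];w=cv2.imread('pics/wrist3.png')
cv2.imwrite('pics/c3.png',np.vstack([cv2.resize(np.hstack([a,b]),(800,300),interpolation=cv2.INTER_CUBIC),cv2.copyMakeBorder(cv2.resize(w,(480,300)),0,0,0,320,cv2.BORDER_CONSTANT)]))
E
```

```text
clock: 6.3
position: [0.5716, 0.2819, 0.1224]
ee_rot: [-0.482, -0.518, -0.482, 0.518]
contact_force: [0.5, -0.1, -5.3]
width: 0.0632
```

View pics/c3.png

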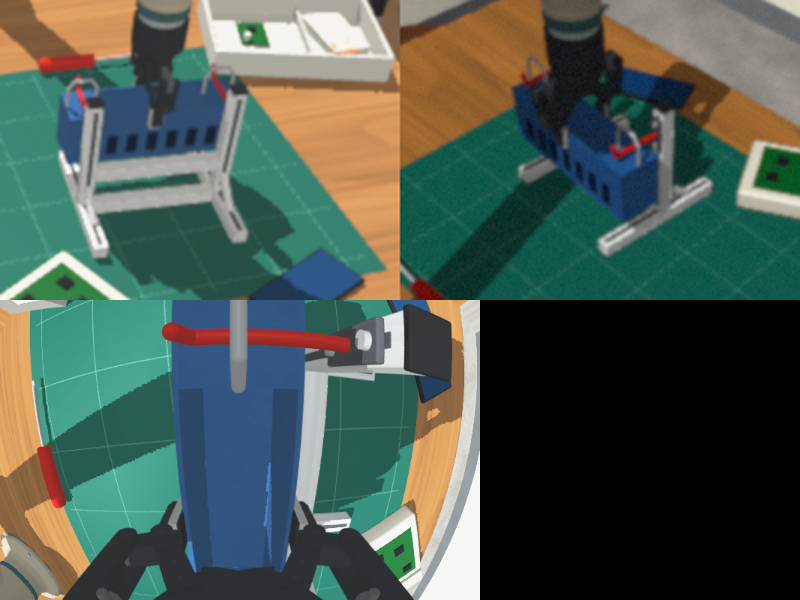

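The wrist view shows the left bail over the prong, and the side view shows the right one over its prong. Both prongs are inside the arches and nothing is touching, so I'm lowering.

```bash
python3 -m crank '{"grip":[0,0,0,0,0,0,0,0,0,0],"slide":[[0,0,-0.5],[0,0,-1],[0,0,-1.5],[0,0,-1.9],[0,0,-2.2],[0,0,-2.4],[0,0,-2.5],[0,0,-2.5],[0,0,-2.5],[0,0,-2.5]],"roll":[0,0,0,0,0,0,0,0,0,0]}'
```

```text
clock: 7.45
position: [0.5722, 0.2818, 0.0979]
ee_rot: [0.482, 0.518, 0.481, -0.518]
contact_force: [-2.2, -0.7, -0.2]
width: 0.0631
```

```bash
python3 -m crank '{"grip":[0,0,0,0,0,0],"slide":[[0,0,-0.1],[0,0,-0.2],[0,0,-0.2],[0,0,-0.2],[0,0,-0.2],[0,0,-0.2]],"roll":[0,0,0,0,0,0]}'
python3 - <<'E'
from h import *
for n in('scene','side','wrist'): shot(n,n+'4.png')
print(manip.get_state()['moment'])
a=cv2.imread('pics/scene4.png')[175:275,365:498];b=cv2.imread('pics/side4.png')[70:170,240:373]
cv2.imwrite('pics/c4.png',cv2.resize(np.hstack([a,b]),(800,300),interpolation=cv2.INTER_CUBIC))
E
```

```text
clock: 8.05
position: [0.5724, 0.2818, 0.0976]
ee_rot: [0.482, 0.518, 0.481, -0.517]
contact_force: [-4.3, -1.5, 8.5]
width: 0.0631
[-0.40123071  0.48073584 -0.05738665]
```

View pics/c4.png

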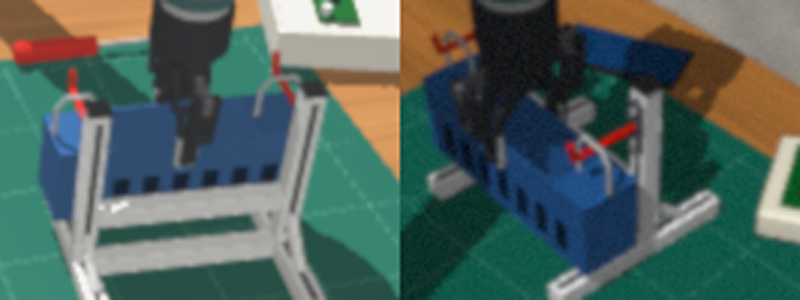

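```bash
python3 -m crank '{"grip":[0,0,0,1,1,1,1,1,1,1,1,1,1,1,1,1],"slide":[[0,0,0.2],[0,0,0.2],[0,0,0.2],[0,0,0.2],[0,0,0.2],[0,0,0.2],[0,0,0.2],[0,0,0.2],[0,0,0.2],[0,0,2],[0,0,4],[0,0,8],[0,0,12],[0,0,12],[0,0,12],[0,0,12]],"roll":[0,0,0,0,0,0,0,0,0,0,0,0,0,0,0,0]}'
python3 - <<'E'
from h import *
for n in('scene','side','wrist'): shot(n,n+'5.png')
a=cv2.imread('pics/scene5.png')[175:275,365:498];b=cv2.imread('pics/side5.png')[70:170,240:373];w=cv2.imread('pics/wrist5.png')
cv2.imwrite('pics/c5.png',np.vstack([cv2.resize(np.hstack([a,b]),(800,300),interpolation=cv2.INTER_CUBIC),cv2.copyMakeBorder(cv2.resize(w,(480,300)),0,0,0,320,cv2.BORDER_CONSTANT)]))
E
```

```text
clock: 9.8
position: [0.5714, 0.2815, 0.2141]
ee_rot: [-0.481, -0.517, -0.482, 0.519]
contact_force: [0.4, 0.6, -0.5]
width: 0.0854
```

View pics/c5.png

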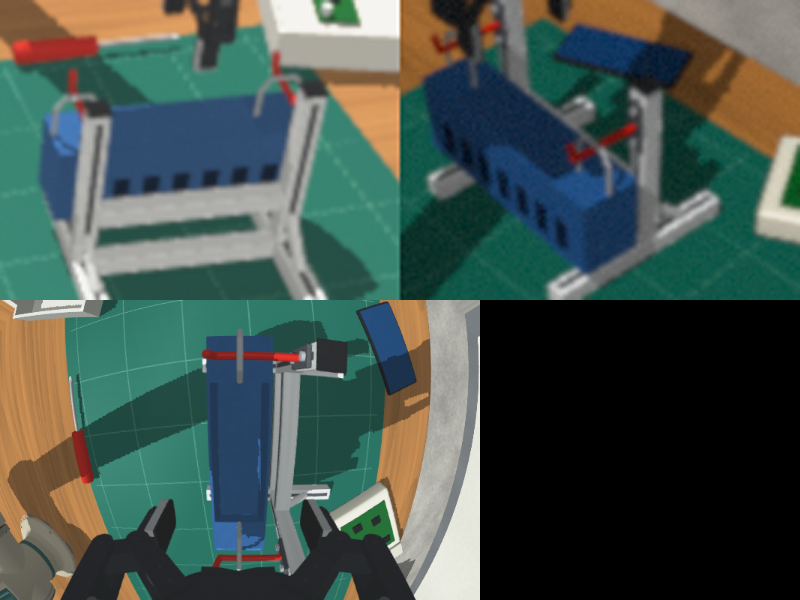

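```bash
python3 -m crank '{"grip":[1,1,1,1,1,1,1,1,1,1,1,1,1,1,1,1,1,1],"slide":[[0,0,4],[-1,-5,8],[-2,-10,8],[-2,-15,8],[-3,-20,8],[-3,-25,8],[-4,-30,8],[-4,-35,8],[-5,-40,8],[-5,-45,8],[-6,-50,8],[-6.5,-53.7,8],[-6.5,-53.7,8],[-6.5,-53.7,8],[-6.5,-53.7,8],[-6.5,-53.7,8],[-6.5,-53.7,8],[-6.5,-53.7,8]],"roll":[0,0,0,0,0,0,0,0,0,0,0,0,0,0,0,0,0,0]}'
python3 - <<'E'
from h import *
shot('wrist','w6.png')
d=dict(np.load('pics/wrist5.png.npz'))
P=np.array([fe(d,u/.75,(v-300)/.75,.1295) for u,v in((215,383),(272,383),(267,520),(216,522))]);print(P,P.mean(0))
E
```

```text
clock: 11.75
position: [0.5076, -0.254, 0.2956]
ee_rot: [0.482, 0.517, 0.482, -0.517]
contact_force: [0.3, -0.4, 0.1]
width: 0.0856
[[0.55520383 0.3613941  0.1295    ]
 [0.6100253  0.35772662 0.1295    ]
 [0.60042379 0.20307262 0.1295    ]
 [0.53996502 0.20461042 0.1295    ]] [0.57640449 0.28170094 0.1295    ]
```

View pics/w6.png

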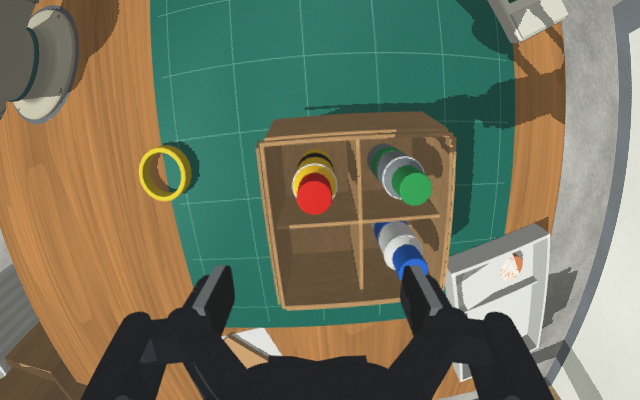

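```bash
python3 - <<'E'
from h import *
d=dict(np.load('pics/w6.png.npz'))
h=cv2.cvtColor(cv2.imread('pics/w6.png'),cv2.COLOR_BGR2HSV);m=cv2.inRange(h,(0,180,150),(6,255,255));k,l,st,ce=cv2.connectedComponentsWithStats(m)
for i in range(1,k):
    if st[i,4]>300: print(st[i],ce[i],fe(d,*ce[i],.164))
f=lambda *p:fe(d,*p,.14)
c=[f(260,144),f(454,136),f(281,308)];print(c)
for a,b in(((260,144),(454,136)),((260,144),(281,308)),((359,138),(361,290)),((277,226),(438,216))):
    v=f(*b)-f(*a);print(v,np.degrees(np.arctan2(v[1],v[0])))
print((c[1]+c[2])/2, 'green top',fe(d,416,187,.164),'cross',f(360,221))
E
```

```text
[297 181  35  34 937] [313.81963714 197.15901814] [ 0.50487254 -0.25555704  0.164     ]
[array([ 0.45576553, -0.20501551,  0.14      ]), array([ 0.6518441 , -0.20688081,  0.14      ]), array([ 0.45441626, -0.39882794,  0.14      ])]
[ 0.19607857 -0.0018653   0.        ] -0.5450399748765672
[-0.00134927 -0.19381243  0.        ] -90.39887068975217
[-0.00155196 -0.1729177   0.        ] -90.51422313021882
[ 1.73572345e-01 -1.53910399e-03 -5.55111512e-17] -0.5080409079092826
[ 0.55313018 -0.30285437  0.14      ] green top [ 0.60226741 -0.25198254  0.164     ] cross [ 0.55019262 -0.29224946  0.14      ]
```

```bash
python3 -m crank '{"grip":[0.6,0.6,0.6,0.6,0.6,0.6,0.6,0.6,0.6],"slide":[[-0.2,0,0],[-0.2,0,-3],[-0.2,0,-6],[-0.2,0,-9],[-0.2,0,-11],[-0.2,0,-11],[-0.2,0,-11],[-0.2,0,-11],[-0.2,0,-11]],"roll":[3.7,3.7,3.7,3.7,3.7,3.7,3.7,3.7,3.7]}' 30
python3 - <<'E'
from h import *
shot('wrist','w7.png');print(manip.get_state()['position'])
E
```

```text
clock: 12.7
position: [0.5061, -0.2557, 0.1869]
ee_rot: [0.499, 0.502, 0.497, -0.502]
contact_force: [0.2, 0.6, -0.1]
width: 0.0512
[ 0.50592435 -0.25559176  0.18671821]
```

View pics/w7.png

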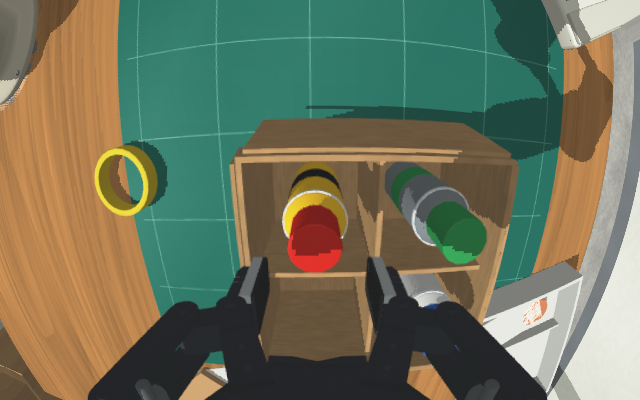

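```bash
python3 -m crank '{"grip":[0.6,0.6,0.6,0.6,0.6,0.6,0,0,0,0,0,0,0],"slide":[[-0.1,0,-2],[-0.1,0,-4],[-0.1,0,-5.5],[-0.1,0,-5.6],[-0.1,0,-5.6],[-0.1,0,-5.6],[-0.1,0,-5.6],[-0.1,0,-5.6],[-0.1,0,-5.6],[-0.1,0,-5.6],[-0.1,0,-5.6],[-0.1,0,-5.6],[-0.1,0,-5.6]],"roll":[0,0,0,0,0,0,0,0,0,0,0,0,0]}' 40
```

```text
clock: 14.05
position: [0.5048, -0.2557, 0.1306]
ee_rot: [0.499, 0.502, 0.497, -0.502]
contact_force: [-0.4, -0.0, 5.7]
width: 0.0329
```

```bash
python3 -m crank '{"grip":[0,0,0,0,0,0,0,0,0,0],"slide":[[0,0,1],[0,0,3],[0,0,6],[0,0,9],[0,0,12],[0,0,15],[0,0,18],[0,0,20.5],[0,0,20.5],[0,0,20.5]],"roll":[0,0,0,0,0,0,0,0,0,0]}'
python3 - <<'E'
from h import *
shot('wrist','w8.png')
d=dict(np.load('pics/wrist5.png.npz'));h=cv2.cvtColor(d['frame'],cv2.COLOR_RGB2HSV)
m=cv2.inRange(h,(100,90,20),(125,255,255)); m[:,:240]=0; m[:,420:]=0
k,l,st,ce=cv2.connectedComponentsWithStats(m); i=1+np.argmax(st[1:,4]); print(st[i])
y=np.radians(-4.2);R=np.array([[np.cos(y),-np.sin(y)],[np.sin(y),np.cos(y)]]);o=np.array([.5715,.2815])
for v in range(100,300,20):
    x=np.where(l[v]==i)[0]; a,b=[fe(d,u,v,.1295)[:2] for u in(x.min()-.5,x.max()+.5)]
    print(v,x.min(),x.max(),(R.T@(a-o)).round(4),(R.T@(b-o)).round(4),'mid',((a+b)/2).round(4))
E
```

```text
clock: 15.05
position: [0.504, -0.255, 0.334]
ee_rot: [0.498, 0.502, 0.498, -0.502]
contact_force: [-0.0, 0.7, -0.6]
width: 0.0328
[  275    79    89   255 19822]
100 275 363 [-0.0309  0.0865] [0.0333 0.0867] mid [0.5791 0.3678]
120 276 362 [-0.0304  0.0718] [0.0329 0.072 ] mid [0.578  0.3531]
140 276 362 [-0.0307  0.057 ] [0.0332 0.0571] mid [0.577  0.3383]
160 277 361 [-0.0303  0.0419] [0.033  0.0421] mid [0.5759 0.3233]
180 278 360 [-0.03    0.0265] [0.0328 0.0267] mid [0.5748 0.3079]
200 279 360 [-0.0298  0.0106] [0.0335 0.0107] mid [0.5741 0.292 ]
220 279 359 [-0.0305 -0.006 ] [ 0.0335 -0.0059] mid [0.5725 0.2755]
240 280 358 [-0.0305 -0.0235] [ 0.0336 -0.0233] mid [0.5713 0.2581]
260 281 356 [-0.0306 -0.042 ] [ 0.033  -0.0419] mid [0.5696 0.2396]
280 282 355 [-0.0307 -0.062 ] [ 0.0333 -0.0618] mid [0.5682 0.2197]
```

```bash
python3 -m crank '{"grip":[0,0,0,0,0,0,0,0,0,0,0,0,0,0,0,0,0,0,0,0],"slide":[[0,2,0],[0,5,0],[0,8.5,0],[0,12,0],[0,15.5,0],[0,19,0],[0.5,22.5,0],[1,26,0],[1.5,29.5,0],[2,33,0],[2.5,36.5,0],[3,40,0],[3.5,43.5,0],[4.5,47,0],[5.5,50,0],[6.4,52.3,0],[6.9,53.7,0],[6.9,53.7,0],[6.9,53.7,0],[6.9,53.7,0]],"roll":[0,0,0,0,0,0,-1,-2,-3,-3.7,-3.7,-3.7,-3.7,-3.7,-3.7,-3.7,-3.7,-3.7,-3.7,-3.7]}'
python3 - <<'E'
from h import *
for n in('scene','side','wrist'): shot(n,n+'9.png')
print(manip.get_state()['position'],manip.get_state()['contact_force'])
a=cv2.imread('pics/scene9.png')[105:275,365:545];b=cv2.imread('pics/side9.png')[0:170,230:410];w=cv2.imread('pics/wrist9.png')
t=cv2.resize(np.hstack([a,b]),(635,300),interpolation=cv2.INTER_CUBIC)
cv2.imwrite('pics/c9.png',np.vstack([cv2.copyMakeBorder(t,0,0,0,165,cv2.BORDER_CONSTANT),cv2.copyMakeBorder(cv2.resize(w,(480,300)),0,0,0,320,cv2.BORDER_CONSTANT)]))
E
```

```text
clock: 17.1
position: [0.5728, 0.2804, 0.3342]
ee_rot: [-0.481, -0.518, -0.481, 0.519]
contact_force: [-0.1, 0.4, -1.1]
width: 0.0329
[0.57304495 0.28072497 0.334799  ] [ 0.04051263  0.63421182 -0.93820188]
```

View pics/c9.png

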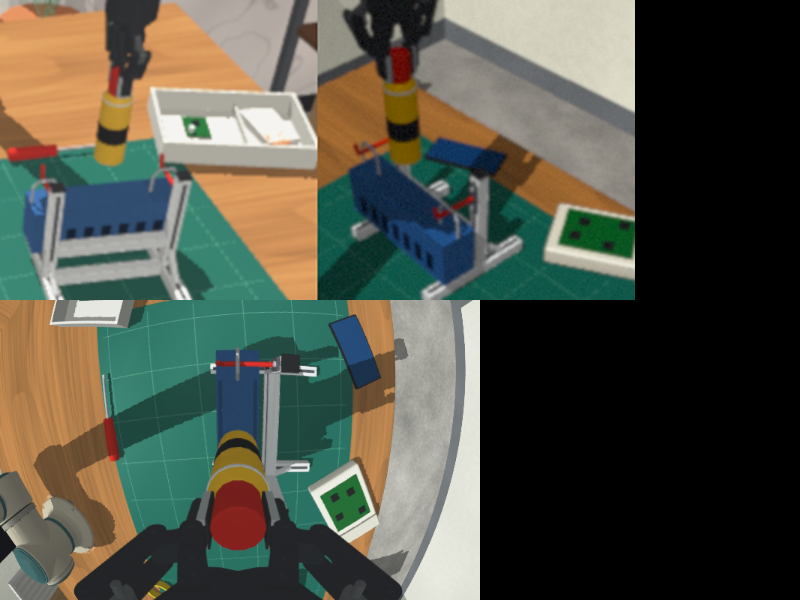

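```bash
python3 - <<'E'
from h import *
P=manip.get_state()['position']
for n in('scene','side'):
    d=dict(np.load(f'pics/{n}9.png.npz'));h=cv2.cvtColor(d['frame'],cv2.COLOR_RGB2HSV)
    top=proj(d,[.573,.281,.33]);bot=proj(d,[.573,.281,.21]);print(n,top,bot)
    m=cv2.inRange(h,(20,140,60),(35,255,255));k,l,st,ce=cv2.connectedComponentsWithStats(m)
    big=[i for i in range(1,k) if st[i,4]>60 and abs(ce[i][0]-bot[0])<25 and bot[1]-80<ce[i][1]<bot[1]+20]
    ys,xs=np.where(np.isin(l,big)); 
    r=[(v,(xs[ys==v].min()+xs[ys==v].max())/2) for v in range(ys.min()+4,ys.max()-7)]
    s,c=np.polyfit(*zip(*r),1); print('fit slope',s,'expected',(bot[0]-top[0])/(bot[1]-top[1]),'x at mid: fit',s*(ys.mean())+c,'exp',np.interp(ys.mean(),[top[1],bot[1]],[top[0],bot[0]]),ys.min(),ys.max())
E
```

```text
scene [431.73705184 157.22772207] [426.15011945 193.15383795]Traceback (most recent call last):
  File "<stdin>", line 9, in <module>
    return umr_minimum(a, axis, None, out, keepdims, initial, where)
ValueError: zero-size array to reduction operation minimum which has no identity
```

```bash
python3 -m crank '{"grip":[0,0,0,0,0,0,0],"slide":[[0,0,-2],[0,0,-4],[0,0,-6],[0,0,-6.8],[0,0,-6.8],[0,0,-6.8],[0,0,-6.8]],"roll":[0,0,0,0,0,0,0]}'
```

```text
clock: 17.95
position: [0.5739, 0.2819, 0.2678]
ee_rot: [0.482, 0.519, 0.481, -0.517]
contact_force: [0.3, -0.7, -1.4]
width: 0.0332
```

```bash
python3 - <<'E'
from h import *
X=np.array([.5735,.2815])
for n in('scene','side'):
    d=shot(n,n+'10.png');h=cv2.cvtColor(d['frame'],cv2.COLOR_RGB2HSV)
    top=proj(d,[*X,.264]);bot=proj(d,[*X,.15])
    m=cv2.inRange(h,(17,150,60),(35,255,255)); r=[]
    for v in range(int(top[1]),int(bot[1])):
        x0=np.interp(v,[top[1],bot[1]],[top[0],bot[0]]); a=np.arange(int(x0)-25,int(x0)+26); x=a[m[v,a]>0]
        if len(x)>8: r.append((v,(x.min()+x.max())/2,x.max()-x.min(),x0))
    r=np.array(r); s,c=np.polyfit(r[:,0],r[:,1],1); print(n,len(r),'slope',s,'exp',(bot[0]-top[0])/(bot[1]-top[1]),'offset px',(r[:,1]-r[:,3]).round(1))
E
```

```text
scene 17 slope -0.12622990160786737 exp -0.15587751427702318 offset px [ 1.4 -1.5  0.5  0.6  0.3  0.5  0.6  0.8  0.9  0.6  0.7  0.9  1.5  1.7
  0.6  0.8  0.9]
side 22 slope 0.07224604940253397 exp 0.08708233463512179 offset px [-0.4 -0.5 -1.1  1.8  0.1 -0.  -0.6 -0.7 -0.8 -0.9 -0.9 -0.5 -0.6 -0.7
 -0.3 -0.4 -1.  -0.6 -0.4 -0.5 -0.6 -0.7]
```

```bash
python3 -m crank '{"grip":[0,0,0,0,0,0,0,0,0,0,0],"slide":[[0,0,-1.5],[0,0,-3],[0,0,-4.5],[0,0,-6],[0,0,-7.5],[0,0,-8.5],[0,0,-8.8],[0,0,-8.8],[0,0,-8.8],[0,0,-8.8],[0,0,-8.8]],"roll":[0,0,0,0,0,0,0,0,0,0,0]}'
```

```text
clock: 19.15
position: [0.5736, 0.2819, 0.1791]
ee_rot: [0.482, 0.518, 0.481, -0.517]
contact_force: [-0.6, 0.6, -1.6]
width: 0.0331
```

Free of contact (only the can's weight). Last few millimetres.

```bash
python3 -m crank '{"grip":[0,0,0,0,0,0,0,0],"slide":[[0,0,-0.2],[0,0,-0.3],[0,0,-0.4],[0,0,-0.5],[0,0,-0.5],[0,0,-0.5],[0,0,-0.5],[0,0,-0.5]],"roll":[0,0,0,0,0,0,0,0]}'
```

```text
clock: 19.95
position: [0.5733, 0.2818, 0.1736]
ee_rot: [0.482, 0.518, 0.481, -0.518]
contact_force: [0.2, -0.7, 2.0]
width: 0.0331
```

```bash
python3 -m crank '{"grip":[0,0,0.65,0.65,0.65,0.65,0.65,0.65,0.65,0.65,0.65,0.65,0.65,0.65],"slide":[[0,0,0],[0,0,0],[0,0,0],[0,0,0],[0,0,0],[0,0,0],[0,0,0],[0,0,2],[0,0,5],[0,0,9],[0,0,14],[0,0,14],[0,0,14],[0,0,14]],"roll":[0,0,0,0,0,0,0,0,0,0,0,0,0,0]}'
python3 - <<'E'
from h import *
for n in('scene','side','wrist'): shot(n,n+'11.png')
a=cv2.imread('pics/scene11.png')[135:305,365:545];b=cv2.imread('pics/side11.png')[20:190,230:410];w=cv2.imread('pics/wrist11.png')
t=cv2.resize(np.hstack([a,b]),(635,300),interpolation=cv2.INTER_CUBIC)
s=cv2.resize(cv2.imread('pics/side11.png'),(320,200))
cv2.imwrite('pics/c11.png',np.vstack([cv2.copyMakeBorder(t,0,0,0,165,cv2.BORDER_CONSTANT),np.hstack([cv2.resize(w,(480,300)),cv2.copyMakeBorder(s,0,100,0,0,cv2.BORDER_CONSTANT)])]))
E
```

```text
clock: 21.35
position: [0.5726, 0.2815, 0.312]
ee_rot: [-0.481, -0.517, -0.482, 0.519]
contact_force: [0.0, 0.3, 0.5]
width: 0.0555
```

View pics/c11.png

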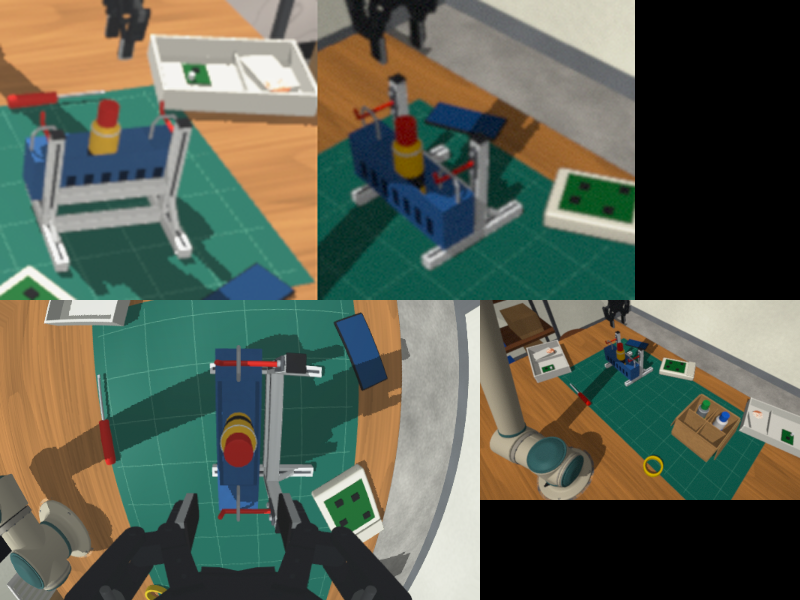

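```bash
python3 - <<'E'
from h import *
o=[]
for n in('scene','side'):
    d=dict(np.load(f'pics/{n}11.png.npz'));h=cv2.cvtColor(d['frame'],cv2.COLOR_RGB2HSV)
    m=cv2.inRange(h,(0,150,80),(8,255,255));k,l,st,ce=cv2.connectedComponentsWithStats(m)
    e=proj(d,[.573,.2815,.1895]); i=1+np.argmin(np.linalg.norm(ce[1:]-e,axis=1)+1e3*(st[1:,4]<80)); print(n,e,ce[i],st[i]); o.append((d,*ce[i]))
print('cap centre',tri(*o)); print(manip.sign_off())
E
```

```text
scene [425.41615424 198.90621297] [425.80272109 199.07482993] [420 192  12  15 147]
side [280.17726363  94.09090227] [279.76282051  93.25641026] [274  86  12  16 156]
cap centre [0.57376482 0.28302397 0.19007471]
the job is handed in; nothing more can be done
None
```

The rack is hanging on both hooks with the yellow can upright in it. I handed the job in at about 21.5 s of the 72 s allowed; sign-off gave no verdict.

- **Rack:** I gripped it across its middle, carried it to the stand, put both bails over the hook tips and lowered it. Before I let go, the hooks had taken its weight: vertical force went from -5.3 N to about 0. Pressing down a further 2 mm raised the force to +8.5 N with almost no movement. Pictures after release showed both bails on their prongs.
- **Yellow can:** I lifted it out by its cap and lowered it into the trough until it touched the floor (force from -1.6 N to +2 N). Then I opened the fingers and backed off upwards. Afterwards the cap centre measured (0.574, 0.283, 0.190), against an expected (0.573, 0.2815, 0.1895). That puts the can on the floor and close to the middle.
- **Other objects:** In the last pictures the white and grey cans still stood in their cells, and the screwdriver and tape roll looked unmoved. I checked those four by eye only, not by measurement.

No final check failed. One measuring script stopped on a too-tight colour mask and I re-ran it with a looser one. My first rough estimate of the trough centre was about 4 mm off in x from the finer edge measurement, and I used the finer one. I viewed 12 pictures, two over the budget of 10.

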